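# Drive the stuck bearing out of its housing

## Robot

A 7-joint arm with a two-finger parallel gripper is mounted at the origin on a cart in front of the work surface, level with it; the furniture and walls round the work are solid. World frame = base frame: x ahead of the robot, y to its left, z up, the work surface at z = 0. Lengths are in m, angles in rad, forces in N, time in s.
With the tool pointing down it reaches from about 0.425 to 0.8 m from the base axis. Payload 8.3 kg.
Tool frame: the origin (TCP) lies midway between the tips of the shut fingers; the grasp point (between the pads) lies 19 mm behind it; z points along the fingers, y is the direction in which the jaws open and shut (so a half turn about z gives the same grasp; the last joint's range is limited). The gripper opens to 85 mm and grips with 20 to 120 N. Pads are 22 mm wide; open, the fingers measure 114 mm over their backs; the gripper's body (76 mm by 85 mm) begins 54 mm behind the grasp point. The pads swing forward as they close: fully open they stand 13 mm farther back than shut.
Start: joints at [1.09, 0.383, 0.016, 1.37, -0.006, 1.388, -0.046], TCP at [0.254, -0.571, 0.231] pointing down, gripper open.
Joint ranges: [-2.95, 2.95], [-0.25, 2.06], [-1.52, 1.56], [0.18, 2.33], [-1.44, 4.58], [0.02, 2.06], [-3.01, 3.01]. Speed limits (rad/s): [2.39, 2.39, 3.01, 3.01, 3.14, 3.14, 3.14].

## Interface

Orientations are given as a rotation vector (axis times angle).
In Python, from rig import r gives the robot as it stands. The module is installed in compiled form; this text tells all that it offers.
- The arm moves only by the tool servo_tool, never from a script. Its argument "series" is text: rows parted by semicolons, each of 4 numbers parted by spaces: the shift along the tool's x, y, z in cm, then the turn about the tool's z in degrees. A call has 1 to 5 rows; each row shifts and turns the pose as measured when the row begins, along the tool's axes as they then stand; what a row does not reach is not made up. A row lasts 1/10 s, in which the tool goes at most 50 mm and 8.59 degrees, less where a joint would pass 70% of its speed; a pose out of reach is approached as far as the arm can. A call is refused whole if a number of a shift passes 5 or a number of a turn 8.59, either way. A call with a gripper value outside its range is refused whole. "claw" is the finger opening in cm, from 0 to 8.54, set as the call begins (left out, the last holds). The fingers move at their own pace and stop on an object; "squeeze" is the grip in N (left out, the last holds). Time passes only in rows, so rows that do not move let the fingers close. It gives the time, the measured TCP pose, the force and the opening at its end, in the units of the state.
- r.state(): the state, without advancing time (a new reading comes with each control period).
- r.get_image(name): name is "side" or "top"; returns a dict with "image" (420x560x3 uint8, red, green, blue), "vertical_fov" (degrees; the focal length in pixels is half the picture's height over the tangent of half this angle, whatever the lens; pixels are square), "cx", "cy" (the principal point, pixels), "k1" (the pictures are not rectified: a ray, as slopes to the right and down, at radius r is drawn at 1 + k1 r^2 times it, then the intrinsics apply), "rvec" (rotation vector, rad) and "tvec" (3), from world to camera coordinates, as OpenCV has them. Camera axes: x right, y down, z forward; pixel columns grow to the right and rows downward; lengths in m; the calibration is good to about 2 mm. A picture is of the moment at which its call begins. There is no depth.
- r.close_job(): hands the job in, once; it reports no verdict.
Trained networks look in a picture, given as the dict that the camera call returned (one of the last four; its "shot" number tells which), for a name from the list of things; names that differ only in an ending like _2 or _b are one class to them, and where a whole thing is asked for, a point or a joint stands for the part that bears it (a point fixed in the world has none). Each returns a list of dicts, best first, with "p" (0 to 1); they miss things now and then, are a little off and sometimes report something else, mostly with a low value. They report only what shows in the picture. A call takes as long as a camera call. They do not tell look-alikes from the thing itself.
- r.spot_in(thing, picture): "position" ([x, y, z] in m, in world coordinates, good to about 4 mm: the middle of the surface that is visible of it).
- r.regions_of(thing, picture): "mask" (420x560 bool, what is visible of it).
- r.landmark_of(thing, picture): "position" ([x, y, z] in m, in world coordinates, good to about 4 mm: a listed point, or the origin of a listed thing).
The state is a dict: "t": time; "joint_pos": joint angles; "qvel": joint speeds; "joint_efforts": joint torques, N m; "ee_pos": TCP position; "tool_rot": TCP orientation; "force": force on the tool from outside, world axes, zero at the start; "ft_torque": the same for the moment, N m; "gripper_width": opening from 0.0 (shut) to 1.0 (fully open).
Only numpy, scipy, OpenCV 4.12 (cv2) and the standard library are available. Lean on these libraries where they do the work, as an engineer would, in place of code of your own. Each camera call takes 0.05 s, during which the arm holds its last target. There are 200 camera calls.

## Task

One of the two steel bearing housings on the bench still has a bearing stuck in it. Take the bearing drift by its handle and, through the access hole in the top of that housing, push the bearing out downwards until it drops onto the bench, leaving the drift standing in the hole with its flange down on the housing. Do not move the plug gauge that stands nearby.

Things in the scene. Friction and masses are not known exactly. Their poses are not given: they have to be found in the camera images.
- drift_handle (a point): Bearing drift, loose, steel, 0.35 kg, upright on its head. From below: round head 46 mm dia, 42 mm long; flange 72 mm dia, 6 mm thick; handle 30 mm dia, 55 mm long; 103 mm in all. This point: middle of the handle on the axis, 75.5 mm above the head's underside, 33.5 mm above the flange's underside, 27.5 mm below the handle's top; z up along the axis.
- access_hole (a point): Centre of the access hole of the housing with the bearing, level with its flat top, 72 mm above the bench; z up. Hole 56 mm dia through the 12 mm top plate, below it a pocket open to the bench. Housing: dark steel, 96 x 96 mm, fixed, four feet 40 mm high, corner screw heads 3.5 mm proud. An equal but empty housing (only bench seen through its hole) stands left or right of it.
- bearing_center (a point): Centre of the stuck steel ball bearing, 62 mm outside, 35 mm bore, 14 mm thick: a bright ring seen through the hole, straight under it, upper face 14 mm below the housing's top. Three spring fingers under its rim hold it; about 5 to 20 N straight down pushes it past them; they grip its side until its upper face is 37 mm below the housing's top, then it drops.
- plug_gauge_center (a point): Bystander: the plug gauge, a loose steel dumb-bell shape 35 mm in diameter and 102 mm high, standing upright; this point is its centre, half-way up. To be left alone.
Things that resemble listed ones, but are neither listed nor needed, are in the scene too. What is shaped like the part that bears drift_handle but red or turquoise is not meant.

How it is judged:
By the outcome, as a careful person would: the job done as asked, in the order asked, and still so for the second after the job is handed in, with the robot touching nothing.
It also fails if it takes over 35 s, if anything falls off the work surface, if the arm or the gripper's body presses on something with over 40 N, if the wrist force passes 120 N, or if a joint passes its speed limit or range.

## Working session

There is one attempt and no reset: what is moved stays moved. The work goes in short steps, Python scripts to look and compute and a tool call to move; the robot and the scene stay as the last step left them, time stands still between calls to the robot, and variables do not carry over. Pictures are saved under pics/ and viewed, about 8 in all and at most 12, crops included, and the job is handed in when it is done.

Besides the shell and the picture viewer there is one more tool, called after "Request:" as a command line: name --argument value ..., lists and objects as JSON in quotes. servo_tool: Moves the arm, as the interface text tells. Its arguments: {"type":"object","properties":{"series":{"type":"string"},"claw":{"type":"number"},"squeeze":{"type":"number"}},"required":["series"]}

```bash
mkdir -p pics; cat > h.py <<'E'
import numpy as np, cv2
from rig import r
np.set_printoptions(precision=4,suppress=True)
def cam(d):
    f=d["image"].shape[0]/2/np.tan(np.radians(d["vertical_fov"])/2)
    K=np.array([[f,0,d["cx"]],[0,f,d["cy"]],[0,0,1.]])
    return K,np.array([d["k1"],0,0,0,0.]),np.array(d["rvec"],float),np.array(d["tvec"],float)
def proj(d,P):
    K,D,rv,tv=cam(d); return cv2.projectPoints(np.array(P,float).reshape(-1,1,3),rv,tv,K,D)[0].reshape(-1,2)
def atz(d,uv,z):
    K,D,rv,tv=cam(d); u=cv2.undistortPoints(np.array(uv,float).reshape(-1,1,2),K,D).reshape(-1,2)
    R=cv2.Rodrigues(rv)[0]; C=-R.T@tv; w=np.c_[u,np.ones(len(u))]@R
    return C+w*((z-C[2])/w[:,2])[:,None]
def save(d,n,box=None,s=1):
    im=d["image"][:,:,::-1]
    if box: im=im[box[1]:box[3],box[0]:box[2]]
    cv2.imwrite("pics/"+n,cv2.resize(im,None,fx=s,fy=s,interpolation=cv2.INTER_CUBIC))
E
python3 - <<'E'
from h import *
s=r.state(); print(s["ee_pos"],s["tool_rot"],s["t"])
for n in("top","side"):
    d=r.get_image(n); save(d,n+"0.png",s=1.4); K,D,rv,tv=cam(d); print(n,K[0,0],D[0],-cv2.Rodrigues(rv)[0].T@tv)
    for t in("drift_handle","access_hole","bearing_center","plug_gauge_center"):
        for q in r.landmark_of(t,d): print(t,np.array(q["position"]),round(q["p"],2),proj(d,q["position"])[0])
E
```

```text
[ 0.2534 -0.5708  0.2302] [-3.0714 -0.6512  0.0008] 0.0
top 503.6744213588783 0.004929670108287134 [0.4414 0.1967 1.0069]
drift_handle [0.7611 0.0361 0.0763] 0.87 [356.843  125.6879]
drift_handle [0.4451 0.2858 0.0722] 0.73 [228.5545 294.959 ]
drift_handle [0.4406 0.1406 0.0771] 0.67 [308.0092 295.747 ]
access_hole [0.625  0.0633 0.0727] 0.76 [345.6166 195.8434]
bearing_center [0.6285 0.0618 0.0512] 0.55 [344.8192 196.2307]
side 489.16587439100914 -0.008724042971741905 [ 0.4809 -0.5672  0.6378]
drift_handle [0.7608 0.0423 0.0744] 0.91 [400.9039 251.9974]
drift_handle [0.4425 0.2855 0.076 ] 0.65 [213.3619 191.6211]
drift_handle [0.4354 0.1382 0.0739] 0.63 [211.6079 237.4371]
access_hole [0.6224 0.0658 0.076 ] 0.97 [320.1504 251.1813]
bearing_center [0.6249 0.0635 0.0527] 0.51 [321.4907 261.8379]
plug_gauge_center [0.4526 0.3856 0.0483] 0.71 [218.0458 176.9719]
```

View pics/top0.png

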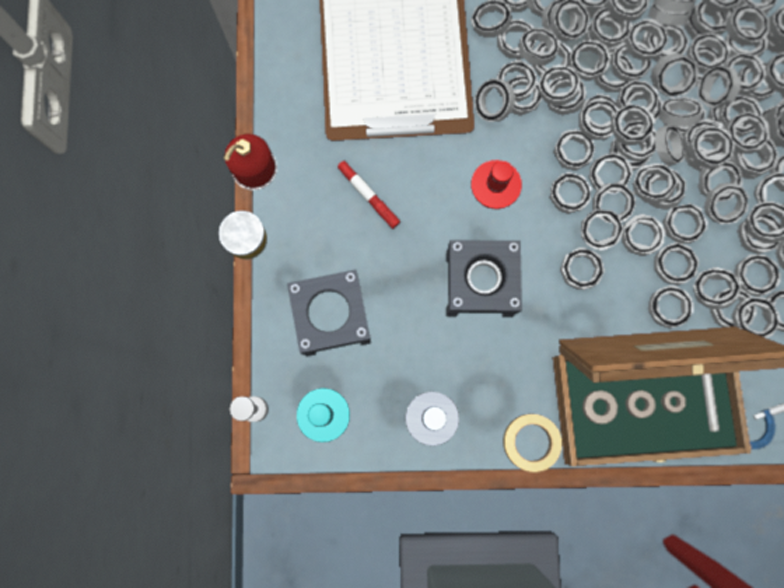

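View pics/side0.png

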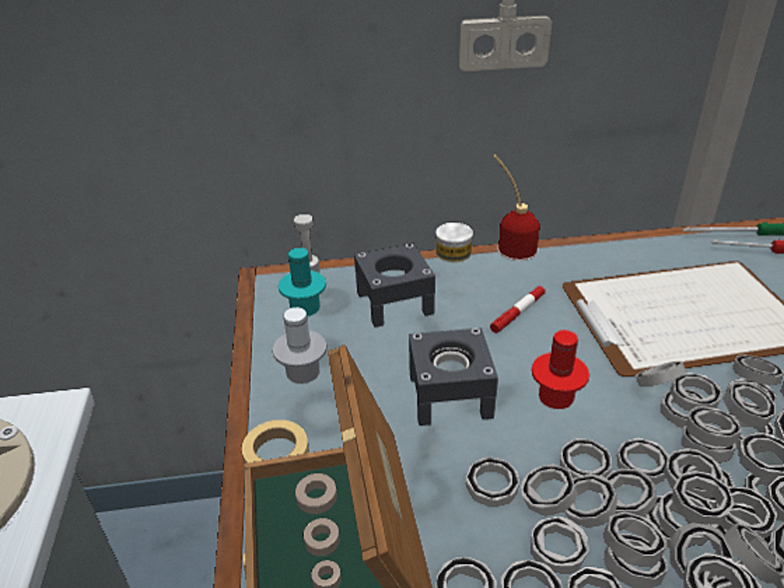

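The steel drift is the grey one at top-view px (310,299), which fits by colour. The red one at (355,130) and the turquoise one at (230,296) are look-alikes. The housing with the bright ring is at (345,197), and the left one at (235,222) is empty. The plug gauge is at about (178,292). I'll confirm these in a crop with model overlays.

```bash
python3 - <<'E'
from h import *
from scipy.optimize import least_squares
d=r.get_image("top"); g=r.get_image("side")
a=np.linspace(0,2*np.pi,60,endpoint=False)
def circ(c,z,rad): return np.c_[c[0]+rad*np.cos(a),c[1]+rad*np.sin(a),np.full(60,z)]
for p,dd in(("top",d),("side",g)):
    for q in r.regions_of("drift_handle",dd):
        m=q["mask"]; v,u=np.nonzero(m); print(p,"mask",q["p"],u.min(),u.max(),v.min(),v.max(),dd["image"][m].mean(0))
# flange silhouettes from mask convex outline: fit centre of flange in both views
def fit(dd,m):
    def f(c):
        hulls=np.zeros(m.shape,np.uint8)
        for z0,z1,R in((0,.042,.023),(.042,.048,.036),(.048,.103,.015)):
            P=proj(dd,np.r_[circ(c,z0,R),circ(c,z1,R)]); cv2.fillConvexPoly(hulls,cv2.convexHull(np.round(P*16).astype(np.int32)),1,shift=4)
        return (hulls.astype(bool)^m).sum()
    from scipy.optimize import minimize
    o=minimize(f,[.438,.139],method="Nelder-Mead",options=dict(initial_simplex=[[.438,.139],[.446,.139],[.438,.147]],xatol=1e-4)); return o.x,o.fun,m.sum()
for p,dd in(("top",d),("side",g)):
    for q in r.regions_of("drift_handle",dd):
        v,u=np.nonzero(q["mask"]); e=proj(dd,[.438,.139,.06])[0]
        if np.hypot(u.mean()-e[0],v.mean()-e[1])<20: print(p,"fit",fit(dd,q["mask"]))
print("lid top edge candidates z=.1,.15:",atz(d,[[400,245],[428,269],[530,240]],.12))
print("side lid top (242,248) ; (279,402)", atz(g,[[242,248],[279,402]],.12))
print("gauge mask", [np.array(q["position"]) for q in r.landmark_of("plug_gauge_center",d)])
outs=[]
for dd,D in((d,(.438,.139)),(g,(.438,.139))):
    im=cv2.resize(dd["image"][:,:,::-1],None,fx=4,fy=4,interpolation=cv2.INTER_CUBIC)
    def dr(c,z,R,col): cv2.polylines(im,[np.round((proj(dd,circ(c,z,R))+.5)*4).astype(np.int32)],True,col,1)
    dr(D,.103,.015,(0,0,255));dr(D,.048,.036,(0,0,255));dr((.624,.064),.072,.028,(0,255,0)); 
    c=((proj(dd,[.53,.10,.06])[0])*4).astype(int); outs.append(cv2.resize(im[max(0,c[1]-290):c[1]+290,c[0]-195:c[0]+195],(390,580)))
cv2.imwrite("pics/c1.png",np.hstack(outs))
E
```

```text
top mask 0.97 290 327 280 317 [208.3631 216.2213 224.937 ]
top mask 0.75 212 250 277 315 [110.1632 222.7543 224.0017]
top mask 0.59 336 372 114 148 [208.3584  71.7584  71.0307]
side mask 0.78 380 420 236 291 [149.4935  29.7118  28.3723]
side mask 0.68 195 233 219 273 [130.7789 132.8999 136.9911]
side mask 0.66 199 232 177 225 [ 33.1846 118.8467 118.7285]
top fit (array([0.4363, 0.139 ]), np.float64(82.0), np.int64(1143))
side fit (array([0.4363, 0.1442]), np.float64(116.0), np.int64(1348))
lid top edge candidates z=.1,.15: [[ 0.5253 -0.0214  0.12  ]
 [ 0.4823 -0.0674  0.12  ]
 [ 0.5291 -0.2491  0.12  ]]
side lid top (242,248) ; (279,402) [[ 0.4875  0.0449  0.12  ]
 [ 0.5104 -0.2396  0.12  ]]
gauge mask [array([0.4536, 0.3828, 0.0532])]
```

View pics/c1.png

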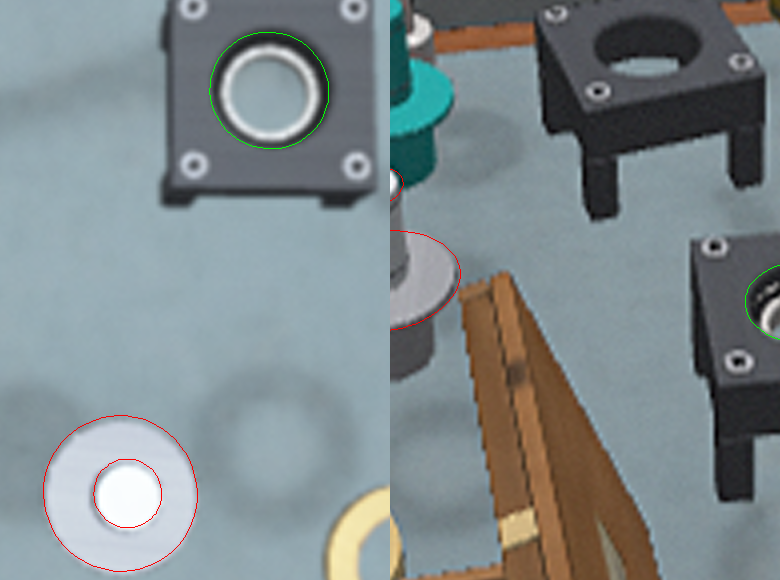

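The crop's overlays fit: the grey steel drift's flange is at crop (120,493) and the bearing ring sits inside the hole at (270,90), so both candidates are confirmed. I'll set out on an arc, clear of the lid.

Request:
servo_tool --series "4.2 -1.3 -1.2;4.2 -1.3 -1.2;4.2 -1.3 -1.2;4.2 -1.3 -1.2;4.2 -1.3 -1.2" --claw 8.5

```text
invalid input at $.series[0]: expected 4 numbers
```

Request:
servo_tool --series "4.2 -1.3 -1.2 0;4.2 -1.3 -1.2 0;4.2 -1.3 -1.2 0;4.2 -1.3 -1.2 0;4.2 -1.3 -1.2 0" --claw 8.5

```text
t: 1.35
ee_pos: [0.416, -0.4288, 0.2901]
tool_rot: [-3.077, -0.624, 0.009]
force: [0.4, -0.7, -0.6]
gripper_width: 0.991
```

Request:
servo_tool --series "3.3 -3.6 0 0;3.3 -3.6 0 0;3.3 -3.6 0 0;3.3 -3.6 0 0;3.3 -3.6 0 0"

```text
t: 1.85
ee_pos: [0.5019, -0.1934, 0.2916]
tool_rot: [3.077, 0.624, -0.003]
force: [0.0, -1.0, -0.1]
gripper_width: 0.991
```

Request:
servo_tool --series "1.5 -4.6 0 0;1.5 -4.6 0 0;1.0 -4.7 0 0;0 0 0 0"

```text
t: 2.25
ee_pos: [0.4849, -0.0362, 0.2918]
tool_rot: [3.074, 0.645, 0.001]
force: [-0.2, -0.1, -0.1]
gripper_width: 0.996
```

Request:
servo_tool --series "0.6 -3.8 1.0 0;0.6 -3.8 1.2 0;0.6 -3.8 2 0;0.6 -3.8 2 0;0.6 -3.8 2 0"

```text
t: 2.75
ee_pos: [0.4383, 0.1512, 0.2109]
tool_rot: [3.073, 0.632, 0.017]
force: [0.6, 0.2, -0.4]
gripper_width: 0.994
```

```bash
cat >> h.py <<'E'
def togo(p):
    s=r.state(); R=cv2.Rodrigues(np.array(s["tool_rot"]))[0]; d=np.array(p)-s["ee_pos"]
    print("tcp",np.array(s["ee_pos"]),"tool cm",R.T@d*100,"zaxis",R[:,2])
E
python3 -c "
from h import *
togo([.437,.14,.0565])"
```

```text
tcp [0.4383 0.1512 0.2109] tool cm [-0.7127  0.8805 15.4393] zaxis [ 0.0114 -0.0022 -0.9999]
```

Request:
servo_tool --series "-0.5 0.9 2.5 0;0 0 3 0;0 0 2.5 0;0 0 0 0"

```text
t: 3.15
ee_pos: [0.4352, 0.1473, 0.1276]
tool_rot: [3.07, 0.652, 0.017]
force: [-0.3, -0.6, 0.2]
gripper_width: 0.996
```

```bash
python3 - <<'E'
from h import *
togo([.437,.14,.0565])
o=[]
for n,c,w in(("top",(308,296),100),("side",(212,235),100)):
    d=r.get_image(n); im=d["image"][c[1]-w:c[1]+w,c[0]-w:c[0]+w,::-1]; o.append(cv2.resize(im,(400,400),interpolation=cv2.INTER_CUBIC))
    print(proj(d,[r.state()["ee_pos"]]))
cv2.imwrite("pics/c2.png",np.hstack(o))
E
```

```text
tcp [0.4352 0.1473 0.1276] tool cm [-0.204   0.707   7.1094] zaxis [ 0.0114 -0.0007 -0.9999]
[[305.6899 298.4816]]
[[208.9399 208.995 ]]
```

View pics/c2.png

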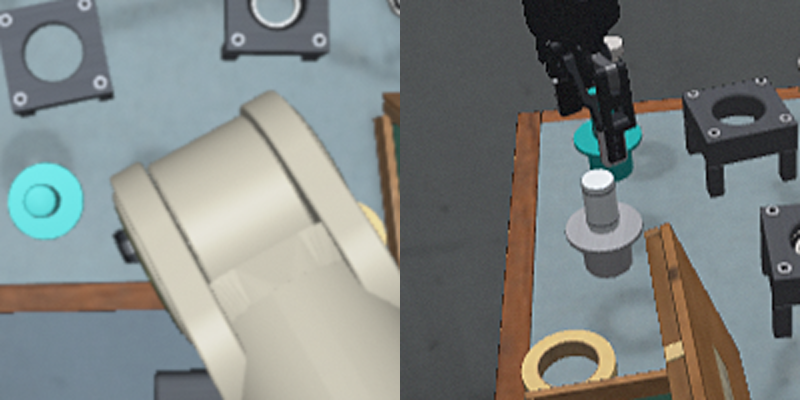

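Top view is blocked by the wrist. The side view shows the open jaws above the handle, with the near fingertip at crop (612,160) and the handle top at (597,180). I'll correct laterally and descend.

Request:
servo_tool --series "-0.2 0.7 0 0;0 0 2.5 0;0 0 2.5 0;0 0 2.0 0;0 0 0 0"

```text
t: 3.75
ee_pos: [0.4474, 0.1393, 0.0677]
tool_rot: [3.07, 0.646, 0.049]
force: [-0.3, 0.5, 0.3]
gripper_width: 0.997
```

```bash
python3 -c "
from h import *
togo([.437,.14,.0575])"
```

```text
tcp [0.4474 0.1393 0.0677] tool cm [-0.9543 -0.4911  0.989 ] zaxis [ 0.0317  0.0025 -0.9995]
```

```bash
python3 -c "
from h import *
print(np.array(r.state()['joint_pos']))"
```

```text
[ 0.1099  0.2279 -0.5381  1.9968  0.1588  0.924  -1.6655]
```

Request:
servo_tool --series "-1.0 -0.3 0 0;-0.5 0 0.5 0;0 0 0 0"

```text
t: 4.05
ee_pos: [0.434, 0.1356, 0.0658]
tool_rot: [3.07, 0.644, 0.058]
force: [-1.1, -0.3, -0.3]
gripper_width: 0.993
```

```bash
python3 -c "
from h import *
togo([.437,.14,.0575])
print(np.array(r.state()['joint_pos']))"
```

```text
tcp [0.434  0.1356 0.0658] tool cm [ 0.4267 -0.2908  0.845 ] zaxis [ 0.0369  0.0032 -0.9993]
[ 0.1188  0.1976 -0.5435  2.0362  0.1446  0.9055 -1.6595]
```

Request:
servo_tool --series "0.2 -0.3 0.6 0;0.1 0 0.4 0;0 0 0 0"

```text
t: 4.35
ee_pos: [0.4372, 0.1401, 0.057]
tool_rot: [3.069, 0.643, 0.064]
force: [-0.1, -0.3, 0.6]
gripper_width: 0.995
```

```bash
python3 - <<'E'
from h import *
togo([.437,.14,.0575])
d=r.get_image("side"); save(d,"c3.png",(140,150,290,300),4)
E
```

```text
tcp [0.4372 0.1401 0.057 ] tool cm [-0.0231 -0.0043 -0.0511] zaxis [ 0.0408  0.0034 -0.9992]
```

View pics/c3.png

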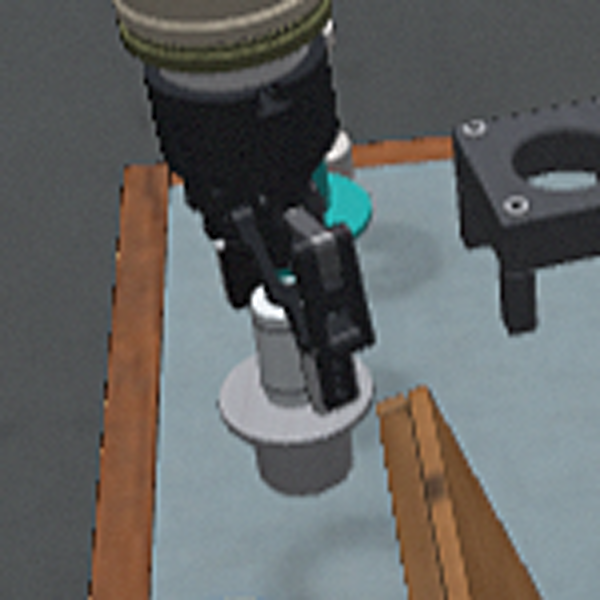

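The near finger is beside the handle at crop (330,360), above the flange at (295,400), and there's no contact. Closing the jaws.

Request:
servo_tool --series "0 0 0 0;0 0 0 0;0 0 0 0;0 0 0 0;0 0 0 0" --claw 0 --squeeze 60

```text
t: 4.9
ee_pos: [0.4375, 0.1404, 0.0574]
tool_rot: [3.07, 0.644, 0.064]
force: [-1.6, 0.6, 1.4]
gripper_width: 0.334
```

Request:
servo_tool --series "0 0 0 0;0 0 0 0;0 0 0 0" --squeeze 100

```text
t: 5.2
ee_pos: [0.4375, 0.1404, 0.0575]
tool_rot: [3.07, 0.644, 0.064]
force: [-0.3, -1.0, 1.3]
gripper_width: 0.329
```

Request:
servo_tool --series "0 0 -2 0;0 0 -3 0;0 0 -3 0;0 0 -2.5 0;0 0 -1 0"

```text
t: 5.7
ee_pos: [0.4286, 0.1385, 0.1712]
tool_rot: [3.07, 0.645, 0.045]
force: [0.1, -0.6, -4.2]
gripper_width: 0.328
```

```bash
python3 - <<'E'
from h import *
togo([.6245,.064,.1665])
d=r.get_image("side"); save(d,"c4.png",(140,110,340,260),4)
print(r.state()["force"])
E
```

```text
tcp [0.4286 0.1385 0.1712] tool cm [14.9149 14.6929  1.0244] zaxis [ 0.0292  0.0018 -0.9996]
[ 0.2729  0.7509 -1.8499]
```

View pics/c4.png

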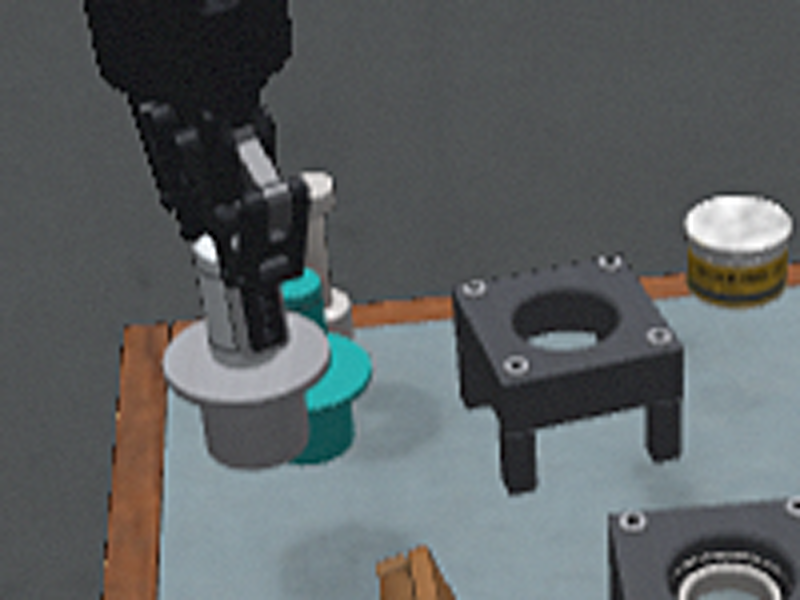

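The drift is held upright; its head is at crop (255,430), clear of everything. I'll carry it across.

Request:
servo_tool --series "2 2 -0.5 0;3.2 3.2 -0.3 0;3.2 3.2 0 0;3.2 3.2 0 0;2 2 0 0"

```text
t: 6.25
ee_pos: [0.6084, 0.0683, 0.1775]
tool_rot: [3.065, 0.654, 0.034]
force: [0.6, -0.7, -3.6]
gripper_width: 0.327
```

Request:
servo_tool --series "0 0 0 0;0 0 0 0"

```text
t: 6.45
ee_pos: [0.6101, 0.0649, 0.1714]
tool_rot: [3.067, 0.647, 0.024]
force: [-0.3, -0.7, -3.6]
gripper_width: 0.326
```

```bash
python3 - <<'E'
from h import *
togo([.6245,.064,.1665])
# hole measurement, from a clear earlier shot impossible; use present views
for n in("side","top"):
    d=r.get_image(n)
    for t in("access_hole","bearing_center","drift_handle"):
        for q in r.landmark_of(t,d): print(n,t,np.array(q["position"]),round(q["p"],2))
    if n=="side": save(d,"c5.png",(240,150,400,300),4)
E
```

```text
tcp [0.6101 0.0649 0.1714] tool cm [1.2738 0.6549 0.5171] zaxis [ 0.0164 -0.0033 -0.9999]
side access_hole [0.6246 0.064  0.074 ] 0.9
side bearing_center [0.6276 0.0594 0.0506] 0.8
side drift_handle [0.6084 0.063  0.1886] 0.89
side drift_handle [0.7622 0.0388 0.0727] 0.86
side drift_handle [0.4454 0.2801 0.078 ] 0.78
top access_hole [0.624  0.0622 0.0706] 0.86
top drift_handle [0.4426 0.2904 0.0737] 0.81
top drift_handle [0.6128 0.0646 0.1922] 0.61
top drift_handle [0.7596 0.0385 0.0755] 0.53
```

View pics/c5.png

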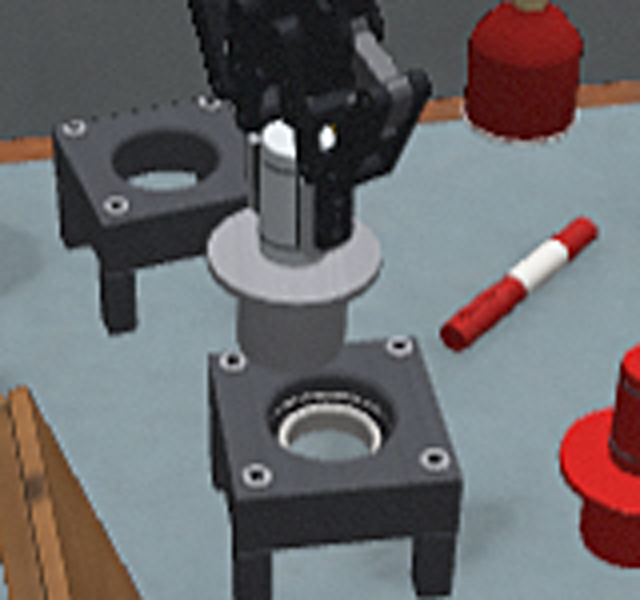

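The drift hangs over the housing, with its flange centre at crop (295,252). The hole is at (332,433) and the screws at (232,360), (400,345), (435,458) and (256,475). I'll measure drift against hole in this same view.

```bash
python3 - <<'E'
from h import *
d=r.get_image("side")
S=np.array([[232,360],[400,345],[435,458],[256,475]])/4+[240,150]-.375
P=atz(d,S,.0755); print(P,"hole side",P.mean(0))
s=r.state(); print(s["ee_pos"])
a=np.linspace(0,2*np.pi,90)
# flange outline (top z = underside + 6 mm); extreme cols 207,382 rows 205,303 in crop
from scipy.optimize import least_squares
obs=np.array([207,382,205,303])/4+[240,240,150,150]-.375
def f(c):
    u=proj(d,np.r_[[[c[0]+.036*np.cos(t),c[1]+.036*np.sin(t),z] for t in a for z in(c[2],c[2]-.006)]])
    return np.array([u[:,0].min(),u[:,0].max(),u[:,1].min(),u[:,1].max()])-obs
zt=s["ee_pos"][2]+.019-.0335+.006
o=least_squares(lambda c:f([c[0],c[1],zt]),[.61,.065],diff_step=1e-3); print("flange at",o.x,"res px",o.fun,"zt",zt)
t=r.get_image("top"); im=t["image"]
g=cv2.cvtColor(im,cv2.COLOR_RGB2GRAY)
save(t,"c6.png",(280,140,420,245),5)
E
```

```text
[[0.5889 0.1041 0.0755]
 [0.6657 0.102  0.0755]
 [0.6629 0.0259 0.0755]
 [0.5865 0.0279 0.0755]] hole side [0.626  0.065  0.0755]
[0.6105 0.0654 0.1747]
flange at [0.6084 0.0639] res px [-0.2613  0.2558 -2.5175  2.141 ] zt 0.16617026916376917
```

View pics/c6.png

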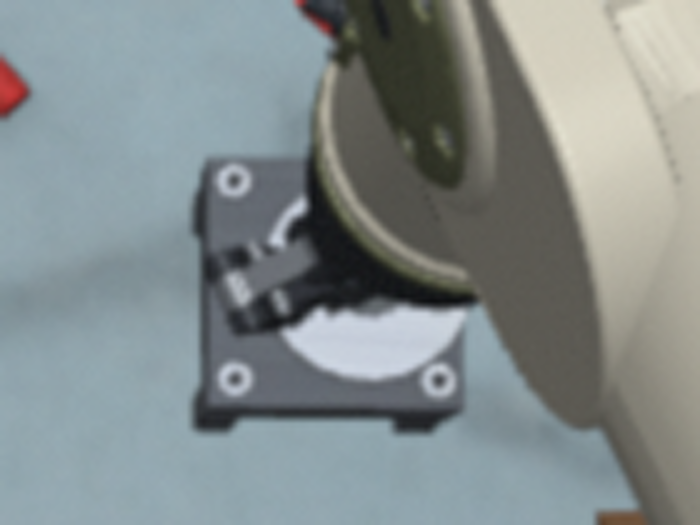

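The top crop shows screws at (235,180), (235,378) and (439,379). The flange arc has its bottom at (367,380) and its right edge at (467,305).

```bash
python3 - <<'E'
from h import *
d=r.get_image("top")
f=lambda u:np.array(u)/5+[280,140]-.4
h=atz(d,[f([337,279.5])],.0755)[0]; D=atz(d,[f([364,272])],.163)[0]
print(h,D,"delta",h-D); s=r.state();print(s["ee_pos"])
e=np.array(s["ee_pos"]); dl=((h-D)[:2]+[.0176,.0011])/2; togo([*(np.array([.6105,.0654])+dl),.1665]); print(e,dl)
E
```

```text
[0.625  0.0611 0.0755] [0.6102 0.0645 0.163 ] delta [ 0.0149 -0.0034 -0.0875]
[0.6106 0.0652 0.1745]
tcp [0.6106 0.0652 0.1745] tool cm [1.4192 0.7313 0.835 ] zaxis [ 0.0208 -0.0037 -0.9998]
[0.6106 0.0652 0.1745] [ 0.0162 -0.0012]
```

Request:
servo_tool --series "0.8 0.4 0.5 0;0.6 0.3 0.5 0;0 0 0.8 0;0 0 0 0;0 0 0 0"

```text
t: 7.5
ee_pos: [0.6282, 0.0641, 0.1546]
tool_rot: [3.066, 0.647, 0.03]
force: [-0.4, 0.5, -4.2]
gripper_width: 0.33
```

```bash
python3 - <<'E'
from h import *
togo([.6267,.0642,.1465])
o=[]
for n,c in(("side",(323,230)),("top",(345,197))):
    d=r.get_image(n); o.append(cv2.resize(d["image"][c[1]-60:c[1]+60,c[0]-40:c[0]+40,::-1],(400,600),interpolation=cv2.INTER_CUBIC))
cv2.imwrite("pics/c7.png",np.hstack(o))
E
```

```text
tcp [0.6282 0.0641 0.1546] tool cm [-0.1465 -0.0775  0.8096] zaxis [ 0.0204 -0.0038 -0.9998]
```

View pics/c7.png

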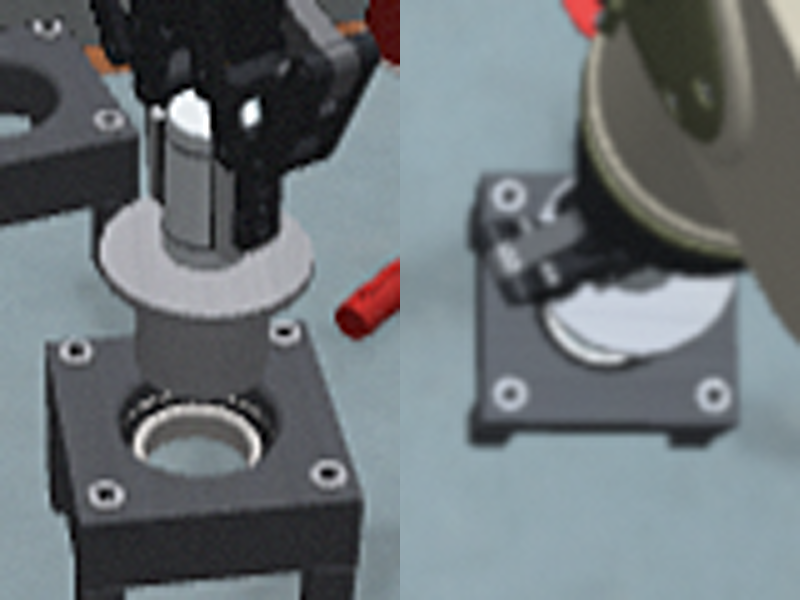

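Side crop: the head at (203,370) lines up over the hole at (198,432). Top crop: the flange is over the hole, consistent with the height parallax. Lowering in.

Request:
servo_tool --series "-0.15 -0.05 0.8 0;0 0 0.8 0;0 0 0.5 0;0 0 0 0"

```text
t: 8.0
ee_pos: [0.6265, 0.0639, 0.1322]
tool_rot: [3.066, 0.647, 0.03]
force: [0.0, -0.6, -3.6]
gripper_width: 0.328
```

```bash
python3 -c "
from h import *
togo([.6267,.0642,.0865])"
```

```text
tcp [0.6265 0.0639 0.1322] tool cm [-0.0486 -0.0791  4.5722] zaxis [ 0.0207 -0.0041 -0.9998]
```

Request:
servo_tool --series "0 0 0.5 0;0 0 0.4 0;0 0 0.3 0;0 0 0 0"

```text
t: 8.4
ee_pos: [0.6268, 0.0638, 0.1191]
tool_rot: [3.066, 0.647, 0.03]
force: [-0.2, -1.0, -3.5]
gripper_width: 0.327
```

The head is 9 mm into the hole with no contact force. Now pushing.

Request:
servo_tool --series "0 0 0.4 0;0 0 0.4 0;0 0 0.4 0;0 0 0 0"

```text
t: 8.8
ee_pos: [0.6299, 0.0645, 0.1114]
tool_rot: [3.065, 0.647, 0.043]
force: [0.8, -0.6, -4.6]
gripper_width: 0.327
```

```bash
python3 - <<'E'
from h import *
togo([.6267,.0642,.0865]); s=r.state(); print(s["force"],s["ft_torque"],np.array(s["joint_pos"]))
d=r.get_image("side"); save(d,"c8.png",(270,170,390,290),5)
E
```

```text
tcp [0.6299 0.0645 0.1114] tool cm [-0.3692 -0.1393  2.484 ] zaxis [ 0.0287 -0.0034 -0.9996]
[ 0.818  -0.5502 -4.5747] [0.0087 0.0979 0.0086] [ 0.1632  0.4989 -0.4397  1.519   0.236   1.1473 -1.476 ]
```

View pics/c8.png

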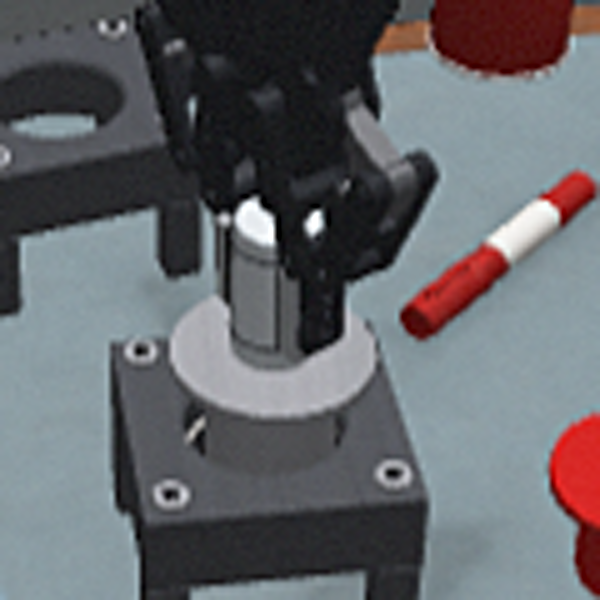

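The head is in the hole, with gaps either side of it at crop (195,430) and (340,425), slightly to the right. I'll shift back a little and keep pushing.

Request:
servo_tool --series "-0.35 -0.1 0 0;0 0 0.5 0;-0.05 0 0.5 0;0 0 0 0"

```text
t: 9.25
ee_pos: [0.6261, 0.0636, 0.1034]
tool_rot: [3.063, 0.646, 0.046]
force: [-0.5, 0.7, -3.5]
gripper_width: 0.329
```

```bash
python3 -c "
from h import *
togo([.6267,.0642,.0865])"
```

```text
tcp [0.6261 0.0636 0.1034] tool cm [ 0.0359 -0.0592  1.692 ] zaxis [ 0.0308 -0.0041 -0.9995]
```

Request:
servo_tool --series "0 0 0.5 0;0 0 0.5 0;0 0 0.4 0;0 0 0 0"

```text
t: 9.65
ee_pos: [0.6264, 0.0638, 0.088]
tool_rot: [3.064, 0.646, 0.046]
force: [-0.6, -0.5, -0.5]
gripper_width: 0.326
```

Request:
servo_tool --series "0 0 0.3 0;0 0 0.2 0;0 0 0 0"

```text
t: 9.95
ee_pos: [0.6269, 0.0638, 0.0884]
tool_rot: [3.063, 0.646, 0.048]
force: [0.7, -0.2, -3.8]
gripper_width: 0.331
```

```bash
python3 - <<'E'
from h import *
togo([.6267,.0642,.0865]); print(r.state()["force"])
d=r.get_image("side"); save(d,"c9.png",(270,180,390,300),5)
E
```

```text
tcp [0.6269 0.0638 0.0884] tool cm [-0.0022 -0.0498  0.1917] zaxis [ 0.0326 -0.0047 -0.9995]
[ 0.7354 -0.2141 -3.758 ]
```

View pics/c9.png

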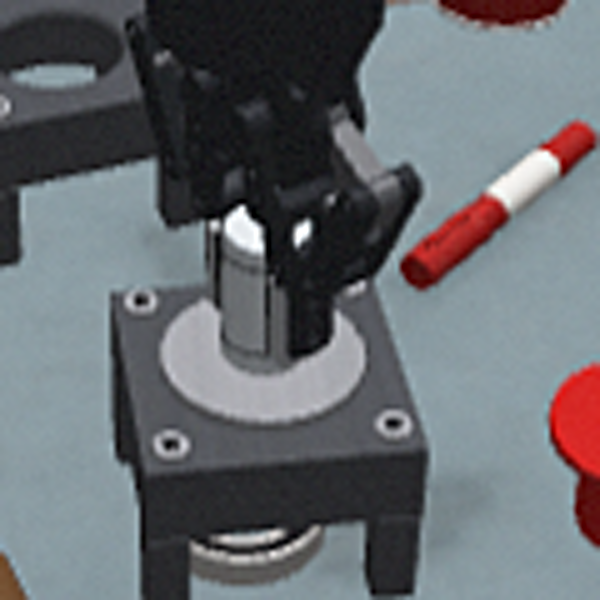

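The bearing is out and lies on the bench at crop (255,550). The flange is at or nearly on the housing top, so I'll press until contact shows.

Request:
servo_tool --series "0 0 0.4 0;0 0 0.3 0"

```text
t: 10.2
ee_pos: [0.6283, 0.0637, 0.0877]
tool_rot: [3.061, 0.644, 0.054]
force: [-13.5, -2.1, 25.1]
gripper_width: 0.331
```

Request:
servo_tool --series "0 0 0.3 0;0 0 0 0"

```text
t: 10.4
ee_pos: [0.6287, 0.0638, 0.0885]
tool_rot: [3.06, 0.644, 0.057]
force: [-0.3, -0.0, -4.0]
gripper_width: 0.331
```

Contact reached 29 N above the hanging load, so the flange is down. Releasing.

Request:
servo_tool --series "0 0 0 0;0 0 0 0;0 0 0 0;0 0 0 0;0 0 0 0" --claw 8.5 --squeeze 20

```text
t: 10.9
ee_pos: [0.6295, 0.0637, 0.0874]
tool_rot: [3.06, 0.643, 0.059]
force: [0.9, -0.3, -0.2]
gripper_width: 0.997
```

Request:
servo_tool --series "0 0 -1 0;0 0 -2 0;0 0 -3 0;0 0 -4 0;0 0 -4 0"

```text
t: 11.4
ee_pos: [0.6203, 0.0638, 0.2265]
tool_rot: [3.062, 0.645, 0.038]
force: [-0.0, 0.4, -0.2]
gripper_width: 0.994
```

```bash
python3 - <<'E'
from h import *
d=r.get_image("side"); t=r.get_image("top"); im=d["image"].copy()
o=[cv2.resize(d["image"][150:300,260:400,::-1],(400,430)),cv2.resize(t["image"][130:280,270:410,::-1],(400,430))]
cv2.imwrite("pics/c10.png",np.hstack(o))
for n in("drift_handle","bearing_center","plug_gauge_center","access_hole"):
    for p in(d,t): print(n,[(np.array(q["position"]),round(q["p"],2)) for q in r.landmark_of(n,p)])
E
```

```text
drift_handle [(array([0.4449, 0.2835, 0.0758]), 0.86), (array([0.7624, 0.0395, 0.0729]), 0.82), (array([0.6253, 0.0619, 0.1033]), 0.7)]
drift_handle [(array([0.4444, 0.2884, 0.0722]), 0.73), (array([0.7599, 0.0389, 0.0753]), 0.62), (array([0.6316, 0.0606, 0.1065]), 0.61)]
bearing_center [(array([0.6187, 0.0567, 0.0061]), 0.52)]
bearing_center []
plug_gauge_center [(array([0.4526, 0.3829, 0.0499]), 0.63)]
plug_gauge_center [(array([0.4547, 0.382 , 0.0509]), 0.89)]
access_hole [(array([0.622 , 0.0634, 0.0727]), 0.88)]
access_hole []
```

View pics/c10.png

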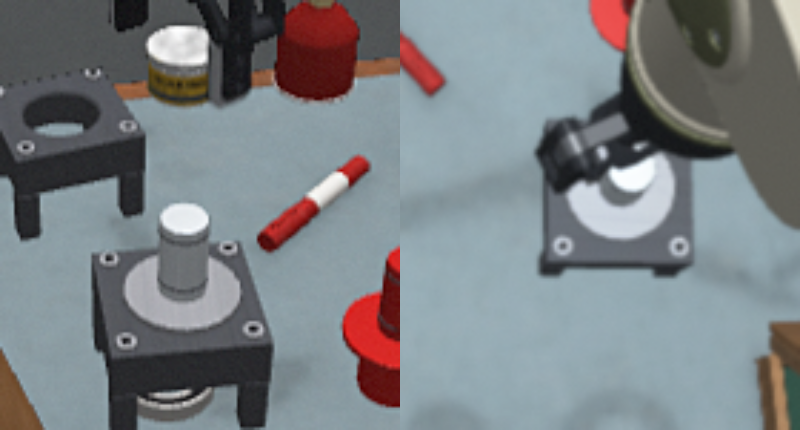

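The drift stands in the hole with its flange flat at crop (183,290), handle height 0.104–0.107 m against 0.1055 expected. The bearing lies on the bench at (175,400) and the gauge hasn't moved. The gripper is clear, so I'm handing in.

```bash
python3 -c "
from rig import r
print(r.state()['force'],r.state()['qvel']); print(r.close_job())"
```

```text
[ 1.0069977  -0.00131712  0.33249843] [-0.00108507 -0.00205946 -0.00023961 -0.00455028  0.00035922 -0.00099804
  0.00100077]
the job is handed in; nothing more can be done
None
```

I took the grey steel drift by its handle and pushed the bearing out through the access hole of the housing that held it. I then pressed the flange down on the housing, released the drift, backed off and handed the job in. The last motion ended at about 11.4 s.

Last checks:
- **Drift:** it stands upright in the hole with the flange flat on the housing. The handle point reads 0.103–0.107 m, against 0.1055 m expected.
- **Bearing:** it lies on the bench under the housing, with its centre at about 6 mm height (side camera only; the top view is covered by the drift).
- **Plug gauge:** its position agrees with the first reading to within about 3 mm, inside the network's error.
- **Contact:** the robot was touching nothing at hand-in. The highest wrist force read was about 29 N, when I pressed the flange down.

Two things were not clean. The force readings at the ends of the moves never clearly showed the 5–20 N push, so the evidence that the bearing came free is the picture. The tool also drifted to about 2–3° of tilt, but the drift settled flat when released.

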